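# Set out tissue blocks with their slide boxes

### The arm

A 7-joint arm with a two-finger parallel gripper is mounted at the origin on the work surface; the furniture and walls round the work are solid. World frame = base frame: x ahead of the robot, y to its left, z up, the work surface at z = 0. Lengths are in m, angles in rad, forces in N, time in s.
With the tool pointing down it reaches from about 0.425 to 0.875 m from the base axis. Payload 4.7 kg.
Tool frame: the origin (TCP) lies at the very end of the fingers, on their centre line; the grasp point (between the pads) lies 19 mm behind it; z points along the fingers, y is the direction in which the jaws open and shut (so a half turn about z gives the same grasp; the last joint's range is limited). The gripper opens to 87 mm and grips with 3 to 60 N. Pads are 19 mm wide; open, the fingers measure 117 mm over their backs; the gripper's body (75 mm by 190 mm) begins 51 mm behind the grasp point.
Start: joints at [0.732, 0.321, -0.07, 1.45, 0.023, 1.371, -0.057], TCP at [0.49, -0.428, 0.223] pointing down, gripper open.
Joint ranges: [-2.86, 2.86], [-0.3, 2.09], [-1.38, 1.24], [0.06, 2.45], [-1.56, 4.7], [0.09, 2.05], [-2.69, 2.69]. Speed limits (rad/s): [2.57, 2.57, 3.14, 3.14, 3.14, 3.14, 3.14].

### API

Orientations are given as a rotation vector (axis times angle).
In Python, from bench import * gives the robot as it stands.
- The arm moves only by the shell command python3 -m jog 'ROWS' [OPENING] [FORCE]. ROWS is JSON, a list of rows, each a list of 4 numbers: the shift along the world's x, y, z in mm, then the turn about the world's z in rad. In form: [[x, y, z, twist], ...]. A call has exactly 8 rows; each row is the pose to reach, as a shift and turn from the pose commanded when the call began; what a row does not reach only later rows make up. A row lasts 1/8 s, in which the tool goes at most 62.5 mm and 10.7 degrees, less where a joint would pass 70% of its speed; a pose out of reach is approached as far as the arm can. A call with a gripper value outside its range is refused whole. OPENING is the opening, from -1 (shut) to 1 (fully open), set as the call begins (- or left out, the last holds). The fingers move at their own pace and stop on an object; FORCE is the grip in N (left out, the last holds). Time passes only in rows, so rows that repeat a pose let the fingers close, or fill a call up. It gives the time, the measured TCP pose, the force and the opening at its end, in the units of the state.
- get_state(): the state, without advancing time (a new reading comes with each control period).
- get_image(name): name is "scene" or "top" or "wrist"; returns a dict with "image" (420x560x3 uint8, red, green, blue), "fx", "fy", "cx", "cy" (pixels), "position" and "rotation" of the camera in the world; the wrist camera has in their place "tool_from_camera" (4x4, takes a point from camera to tool coordinates, whose origin is the TCP and whose axes are the flange's). Camera axes: x right, y down, z forward; pixel columns grow to the right and rows downward; lengths in m; the calibration is good to about 2 mm. The wrist camera is an equidistant fisheye: a pixel r from the principal point sees the ray r / f radians off the axis. A picture is of the moment at which its call begins: read the wrist's pose just before it. There is no depth.
- close_job(): hands the job in, once; it reports no verdict.
The state is a dict: "time": time; "joint_positions": joint angles; "qd": joint speeds; "joint_torque": joint torques, N m; "position": TCP position; "tool_rot": TCP orientation; "ft_force": force on the tool from outside, world axes, zero at the start; "torque": the same for the moment, N m; "grip_width": opening from 0.0 (shut) to 1.0 (fully open).
Only numpy, scipy, OpenCV 4.12 (cv2) and the standard library are available. Lean on these libraries where they do the work, as an engineer would, in place of code of your own. Each camera call takes 0.05 s, during which the arm holds its last target. There are 200 camera calls.

### The job

Set out the sectioning work on the bench pad: lay the cyan tissue cassette flat in the middle of the blue slide box's lid, the yellow one flat in the middle of the pale grey box's lid, and the pink one squarely on top of the yellow one, lined up with it. Stand the amber vial with the blue cap upright on the pad, centred midway between the two boxes. Leave the white cassette where it is.

Things in the scene. Friction and masses are not known exactly. Their poses are not given: they have to be found in the camera images.
- bench_pad: dark green rectangular bench pad with a pale border, 112 x 286 mm, 3 mm thick, fixed flat on the worktop. Origin: its centre, on the worktop; y along its long side, z up. The two slide boxes stand at its ends, 87.5 mm either side of its centre, so its centre is the midpoint between them; about 75 mm is free between the boxes.
- blue_box: closed blue plastic slide box, 92 x 98 x 35 mm (85 mm along x without the catch, 98 mm along y), flat lid with a paper label, fixed to the pad; its lid stays shut. Origin: centre of its underside, z up; the lid's top is 35 mm above it. Stands on one end of the bench pad, which end varies.
- grey_box: closed pale grey (nearly white) plastic slide box, 92 x 98 x 35 mm (85 mm along x without the catch, 98 mm along y), flat lid with a paper label, fixed to the pad; its lid stays shut. Origin: centre of its underside, z up; the lid's top is 35 mm above it. Stands on one end of the bench pad, which end varies.
- cyan_block: flat tissue cassette, 28 x 41 x 10 mm, lying flat: a cyan (light blue) plastic frame 28 x 41 mm and 2 mm thick carrying a cream wax block 24 x 34 mm (1 mm off centre toward +y; top 9 to 10 mm above the underside) with a red-brown tissue mark. Origin: centre of its underside; y along its 41 mm side, z up. Grasp across the 28 mm side (x). About 15 g. Goes on the blue box.
- yellow_block: flat tissue cassette, 28 x 41 x 10 mm, lying flat: a yellow plastic frame 28 x 41 mm and 2 mm thick carrying a cream wax block 24 x 34 mm (1 mm off centre toward +y; top 9 to 10 mm above the underside) with a red-brown tissue mark. Origin: centre of its underside; y along its 41 mm side, z up. Grasp across the 28 mm side (x). About 15 g. Goes on the grey box.
- pink_block: flat tissue cassette, 28 x 41 x 10 mm, lying flat: a pink plastic frame 28 x 41 mm and 2 mm thick carrying a cream wax block 24 x 34 mm (1 mm off centre toward +y; top 9 to 10 mm above the underside) with a red-brown tissue mark. Origin: centre of its underside; y along its 41 mm side, z up. Grasp across the 28 mm side (x). About 15 g. Goes on top of the yellow cassette.
- amber_vial: small brown (amber) vial with a blue screw cap, standing upright: round body 27 mm in diameter and 45 mm high, cap 16 mm wide, 50 mm high in all. Origin: centre of its underside, z up. About 30 g. Grasp the body.
- white_block: flat tissue cassette, 28 x 41 x 10 mm, lying flat: a white plastic frame 28 x 41 mm and 2 mm thick carrying a cream wax block 24 x 34 mm (1 mm off centre toward +y; top 9 to 10 mm above the underside) with a red-brown tissue mark. Origin: centre of its underside; y along its 41 mm side, z up. Grasp across the 28 mm side (x). About 15 g. Bystander, lies to the right of the pad: leave it alone.
Things that resemble listed ones, but are neither listed nor needed, are in the scene too. Leave any black look-alike of the cyan_block alone.

How it is judged:
By the outcome, as a careful person would: the job done as asked, in the order asked, and still so for the second after the job is handed in, with the robot touching nothing.
It also fails if it takes over 88 s, if anything falls off the work surface, if the arm or the gripper's body presses on something with over 40 N, if the wrist force passes 120 N, or if a joint passes its speed limit or range.

## Working session

There is one attempt and no reset: what is moved stays moved. The work goes in short steps, Python scripts to look and compute and a shell command to move; the robot and the scene stay as the last step left them, time stands still between calls to the robot, and variables do not carry over. Pictures are saved under pics/ and viewed, about 12 in all and at most 16, crops included, and the job is handed in when it is done.

```bash
mkdir -p pics; ls
cat > h.py <<'E'
from bench import *
import numpy as np, cv2
from scipy.spatial.transform import Rotation as R
def snap(name,fn,crop=None,scale=1):
    s=get_state(); d=get_image(name); im=d["image"][:,:,::-1]
    if crop: im=im[crop[1]:crop[3],crop[0]:crop[2]]
    if scale!=1: im=cv2.resize(im,None,fx=scale,fy=scale,interpolation=cv2.INTER_CUBIC)
    cv2.imwrite("pics/"+fn,im); np.savez("pics/"+fn[:-4]+".npz",pos=s["position"],rot=s["tool_rot"],**{k:v for k,v in d.items() if k!="x"})
    return s,d
def world(fn,pts,z):
    d=np.load("pics/"+fn+".npz"); out=[]
    for (u,v) in pts:
        x=(u-d["cx"])/d["fx"]; y=(v-d["cy"])/d["fy"]
        if "tool_from_camera" in d:
            r=np.hypot(x,y); k=np.sin(r)/r if r>1e-9 else 1; ray=np.array([x*k,y*k,np.cos(r)])
            T=d["tool_from_camera"]; Rw=R.from_rotvec(d["rot"]).as_matrix()
            o=d["pos"]+Rw@T[:3,3]; ray=Rw@T[:3,:3]@ray
        else:
            o=d["position"]; ray=np.array(d["rotation"]).reshape(3,3)@np.array([x,y,1])
        out.append(o+ray*(z-o[2])/ray[2])
    return np.round(np.array(out),4)
E
python3 - <<'E'
from h import *
s,d=snap("top","t0.png",scale=1.42); print(s); print({k:v for k,v in d.items() if k!="image"})
snap("scene","s0.png",scale=1.42)
s,d=snap("wrist","w0.png",scale=1.42);print({k:v for k,v in d.items() if k!="image"})
E
```

```text
pics
{'time': 0.0, 'joint_positions': array([ 0.73207766,  0.32181091, -0.07007953,  1.45168273,  0.022609  ,
        1.37077059, -0.05691853]), 'qd': array([-1.01459318e-03,  1.07154431e-03,  9.64825000e-04, -8.04769727e-04,
        2.12596815e-03,  5.03563378e-04,  7.54863628e-05]), 'joint_torque': array([-8.01730403e-04, -4.91280055e+01, -4.03639488e-01, -3.12520409e+01,
       -6.36832765e-02,  4.37636662e-02,  2.01918547e-04]), 'position': array([ 0.48908967, -0.4272926 ,  0.22146543]), 'tool_rot': array([-2.8587590e+00, -1.2986991e+00,  1.3762738e-03]), 'ft_force': array([ 0.0500572 ,  0.4141705 , -0.42323929]), 'torque': array([ 0.06258937, -0.0241085 ,  0.03935117]), 'grip_width': 1.0010194422867016}
{'fx': 468.98096968594126, 'fy': 468.98096968594126, 'cx': 287.29356216640144, 'cy': 199.8894455992231, 'position': array([0.32136813, 0.11215367, 1.04018302]), 'rotation': array([-2.16210949,  2.12726964, -0.21462471])}
{'fx': 325.19226210127806, 'fy': 325.19226210127806, 'cx': 278.39327509423003, 'cy': 211.42358563708933, 'tool_from_camera': array([[-1.17779659e-04, -9.66058042e-01, -2.58325077e-01,
         6.96628555e-02],
       [ 9.99999213e-01,  2.08896076e-04, -1.23714392e-03,
        -1.51526190e-04],
       [ 1.24911593e-03, -2.58325020e-01,  9.66057257e-01,
        -1.62603220e-01],
       [ 0.00000000e+00,  0.00000000e+00,  0.00000000e+00,
         1.00000000e+00]])}
```

View pics/t0.png

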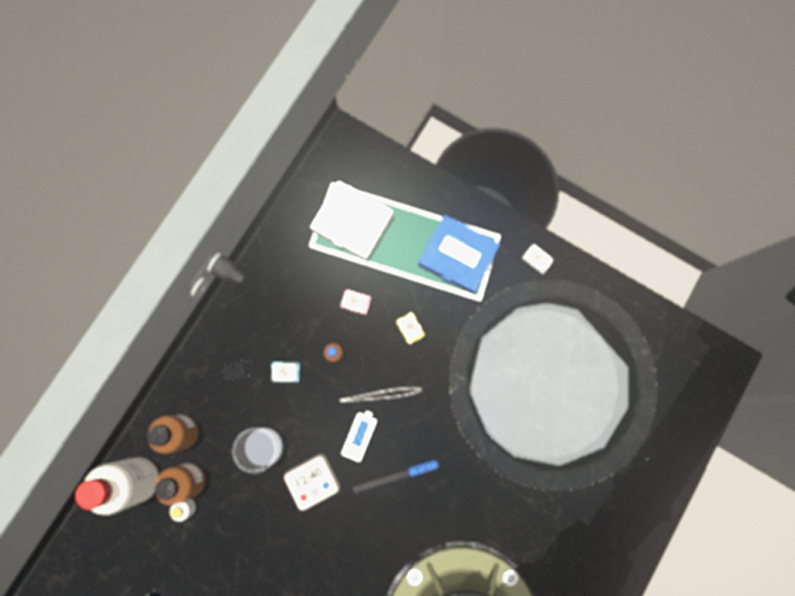

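View pics/s0.png

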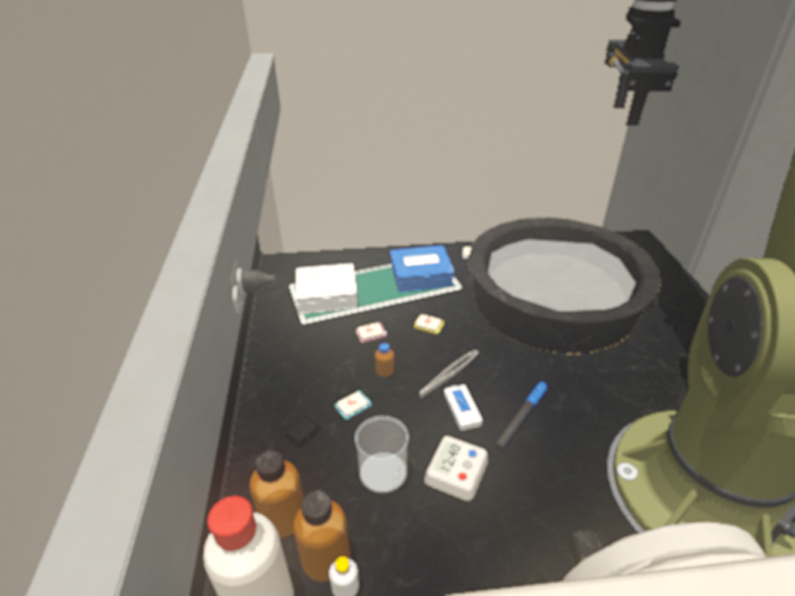

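The top view shows the pad with the grey box at its left end (352,220) and the blue box at its right end (459,252). The pink cassette is at (356,302), yellow (411,328), cyan (285,372), vial (333,352) and white (538,258). A black look-alike is at (237,370).

```bash
sed -i 's/np.array(d\["rotation"\]).reshape(3,3)/R.from_rotvec(d["rotation"]).as_matrix()/' h.py
python3 - <<'E'
from h import *
def w(n,p,z): print(n,world("t0",np.array(p)/1.42,z).tolist())
w("grey",[(352,220)],.038);w("blue lid",[(459,253)],.038);w("bluelabel",[(442,240),(476,250),(480,261),(446,252)],.038)
w("pad corners",[(309,248),(482,301),(500,234)],.003)
w("pink",[(356,302)],.008);w("pinkends",[(342,300),(370,304)],.005);w("yel",[(411,328)],.008);w("yelends",[(404,316),(418,340)],.005);w("cyan",[(285,372)],.008);w("cyanends",[(271,372),(299,372)],.005)
w("vialcap",[(332,352)],.05);w("white",[(538,259)],.005)
print(R.from_rotvec(get_state()["tool_rot"]).as_matrix().round(3))
print(world("w0",[(278,211)],0))
E
```

```text
grey [[0.5937, 0.1729, 0.038]]
blue lid [[0.5447, 0.0066, 0.038]]
bluelabel [[0.5648, 0.033, 0.038], [0.55, -0.0197, 0.038], [0.5327, -0.0259, 0.038], [0.5459, 0.0267, 0.038]]
pad corners [[0.5558, 0.2419, 0.003], [0.4757, -0.0335, 0.003], [0.5851, -0.0632, 0.003]]
pink [[0.4698, 0.1648, 0.008]]
pinkends [[0.473, 0.1869, 0.005], [0.4674, 0.1429, 0.005]]
yel [[0.4305, 0.0783, 0.008]]
yelends [[0.4494, 0.0894, 0.005], [0.4122, 0.067, 0.005]]
cyan [[0.3597, 0.2703, 0.008]]
cyanends [[0.3595, 0.2921, 0.005], [0.3601, 0.2493, 0.005]]
vialcap [[0.3885, 0.196, 0.05]]
white [[0.5448, -0.1234, 0.005]]
[[ 0.658  0.753 -0.001]
 [ 0.753 -0.658  0.001]
 [-0.    -0.001 -1.   ]]
[[ 0.4666 -0.4509  0.    ]]
```

Run:
```python
from h import *
for z in (.03,.06,.08,.1,.12):
  print(z,"rim top/scene",world("t0",[(252/1.42,448/1.42)],z)[0],world("s0",[(382/1.42,435/1.42)],z)[0], "tap",world("t0",[(240/1.42,276/1.42)],z)[0],world("s0",[(272/1.42,278/1.42)],z)[0])
print("wall foot",world("t0",np.array([(335,103),(0,600)])/1.42,0))
P=[]
import time
for i in range(3): print(get_state()["position"])
```

```text
0.03 rim top/scene [0.2476 0.3101 0.03  ] [0.2768 0.2808 0.03  ] tap [0.5036 0.342  0.03  ] [0.6662 0.2416 0.03  ]
0.06 rim top/scene [0.2498 0.3042 0.06  ] [0.2569 0.2937 0.06  ] tap [0.4982 0.3352 0.06  ] [0.6248 0.2567 0.06  ]
0.08 rim top/scene [0.2512 0.3003 0.08  ] [0.2436 0.3024 0.08  ] tap [0.4946 0.3306 0.08  ] [0.5972 0.2668 0.08  ]
0.1 rim top/scene [0.2527 0.2964 0.1   ] [0.2304 0.311  0.1   ] tap [0.491  0.3261 0.1   ] [0.5696 0.2769 0.1   ]
0.12 rim top/scene [0.2542 0.2925 0.12  ] [0.2171 0.3196 0.12  ] tap [0.4874 0.3215 0.12  ] [0.5421 0.287  0.12  ]
wall foot [[0.8035 0.2089 0.    ]
 [0.0281 0.6654 0.    ]]
[ 0.4891768  -0.42740624  0.22174045]
[ 0.4891768  -0.42740624  0.22174045]
[ 0.4891768  -0.42740624  0.22174045]
```

```bash
python3 -m jog '[[-10,60,0,0.18],[-20,120,0,0.36],[-30,180,0,0.5],[-40,240,0,0.5],[-50,300,0,0.5],[-60,360,0,0.5],[-70,420,0,0.5],[-80,480,0,0.5]]' 0.15 15
```

```text
time: 1.15
position: [0.4089, 0.0542, 0.2226]
tool_rot: [2.449, 1.966, 0.0]
ft_force: [1.2, -0.4, 1.1]
grip_width: 0.579
```

```bash
python3 -m jog '[[0,20,0,-0.18],[0,40,0,-0.36],[0,60,0,-0.54],[0,80,0,-0.72],[0,100,0,-0.9],[0,110,0,-1.08],[0,110,0,-1.26],[0,110,0,-1.35]]'
python3 - <<'E'
from h import *
s,d=snap("wrist","w1.png",scale=1.42); print(s["joint_positions"],s["position"])
E
```

```text
time: 2.15
position: [0.4092, 0.1625, 0.2224]
tool_rot: [3.141, -0.001, -0.001]
ft_force: [0.5, 0.4, 0.7]
grip_width: 0.578
[ 0.4698727  -0.14536389 -0.81993743  1.91267323 -0.10906231  1.33039576
 -1.88985511] [0.40923116 0.16246419 0.2223681 ]
```

View pics/w1.png

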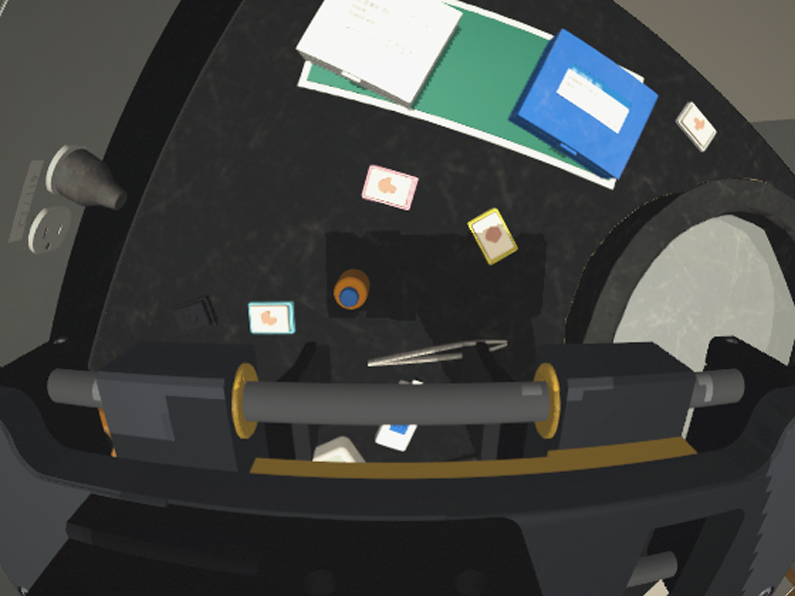

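The wrist view shows both boxes turned relative to the pad, the cassettes and the vial. I'll enlarge it to read the corners.

Run:
```python
from h import *
im=cv2.imread("pics/w1.png"); im=np.load("pics/w1.npz")["image"][:,:,::-1]
cv2.imwrite("pics/c1.png",cv2.resize(im[0:140,205:470],None,fx=3,fy=3,interpolation=cv2.INTER_CUBIC))
cv2.imwrite("pics/c2.png",cv2.resize(im[100:240,165:375],None,fx=3.8,fy=3.8,interpolation=cv2.INTER_CUBIC))
```

```text
(no output)
```

View pics/c1.png

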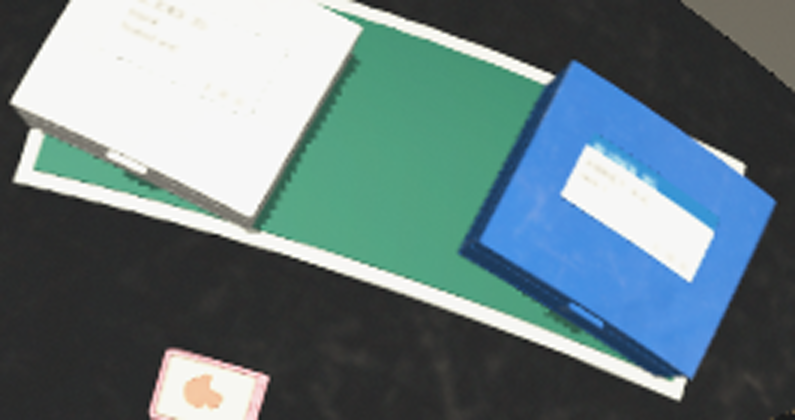

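View pics/c2.png

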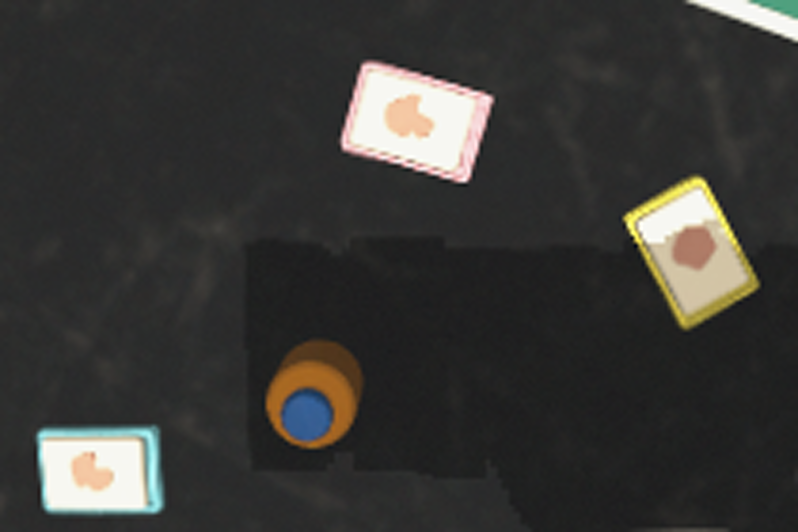

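Run:
```python
from h import *
def c1(p): return np.array(p)/3+[205,0]
def c2(p): return np.array(p)/3.8+[165,100]
def rep(n,w):
  w=w[:,:2]; e=np.roll(w,-1,0)-w; print(n,"c",w.mean(0).round(4),"len",np.linalg.norm(e,axis=1).round(4),"ang",np.degrees(np.arctan2(e[:,1],e[:,0])).round(1))
rep("blue",world("w1",c1([(575,62),(775,203),(692,378),(478,243)]),.038))
g=world("w1",c1([(362,30),(250,218),(12,102)]),.038)
rep("grey3",g); print((g[0]+g[2])/2)
p=world("w1",c1([(14,182),(682,399),(745,165)]),.003)
rep("pad",p); print((p[0]+p[2])/2)
rep("pink",world("w1",c2([(366,60),(493,97),(467,183),(342,150)]),.002))
rep("yel",world("w1",c2([(697,177),(759,285),(687,329),(625,216)]),.002))
rep("cyan",world("w1",c2([(38,432),(157,426),(163,512),(45,512)]),.002))
print("vial",world("w1",c2([(307,415)]),.05))
```

```text
blue c [0.5459 0.007 ] len [0.0968 0.0831 0.0978 0.0844] ang [-117.5  152.9   63.3  -27.7]
grey3 c [0.5765 0.1665] len [0.0838 0.0968 0.1282] ang [151.2  61.3 -77.8]
[0.5965  0.17395 0.038  ]
pad c [0.5406 0.05  ] len [0.2856 0.1099 0.3057] ang [-106.5  -16.3   94.5]
[0.5717  0.09045 0.003  ]
pink c [0.4719 0.1664] len [0.0406 0.0279 0.04   0.0289] ang [-106.5  163.6   74.9  -15.2]
yel c [0.4322 0.0795] len [0.0403 0.0274 0.0416 0.0261] ang [-147.5  122.2   30.6  -60.6]
cyan c [0.3598 0.2723] len [0.0415 0.0297 0.0416 0.0281] ang [ -87.1 -179.8   90.7   -0.2]
vial [[0.3915 0.197  0.05  ]]
```

```bash
python3 - <<'E'
from h import *
print(world("w1",np.array([(209,296),(216,322)])/1.42,.005))
im=np.load("pics/w1.npz")["image"][185:245,110:220,::-1]
cv2.imwrite("pics/c3.png",cv2.convertScaleAbs(cv2.resize(im,None,fx=6,fy=6,interpolation=cv2.INTER_CUBIC),alpha=2.5))
E
python3 -m jog '[[-12,28,-20,0],[-24,56,-40,0],[-37,84,-70,0],[-49,111,-100,0],[-49,111,-130,0],[-49,111,-150,0],[-49,111,-150,0],[-49,111,-150,0]]' 0.12
```

```text
[[0.381  0.3298 0.005 ]
 [0.3565 0.3255 0.005 ]]
time: 3.2
position: [0.361, 0.2737, 0.0733]
tool_rot: [-3.141, -0.005, -0.001]
ft_force: [0.5, -0.7, -0.7]
grip_width: 0.561
```

View pics/c3.png

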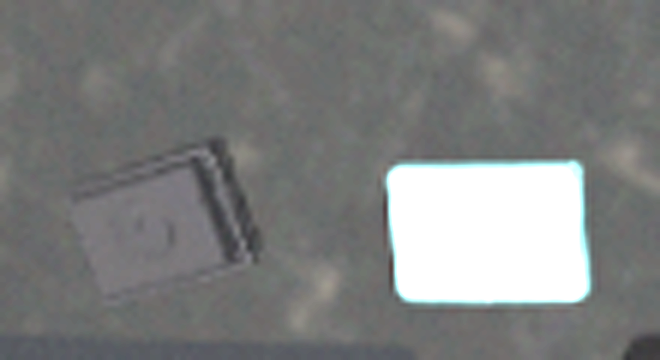

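The black look-alike clears the finger by about 8 mm. Descending.

```bash
python3 -m jog '[[0,0,-20,0],[0,0,-40,0],[0,0,-55,0],[0,0,-64,0],[0,0,-67,0],[0,0,-69,0],[0,0,-69,0],[0,0,-69,0]]'
python3 - <<'E'
from h import *
snap("wrist","w2.png",scale=1.42)
E
```

```text
time: 4.2
position: [0.3608, 0.2735, 0.0039]
tool_rot: [-3.142, -0.004, -0.001]
ft_force: [0.2, -0.1, 0.3]
grip_width: 0.557
```

View pics/w2.png

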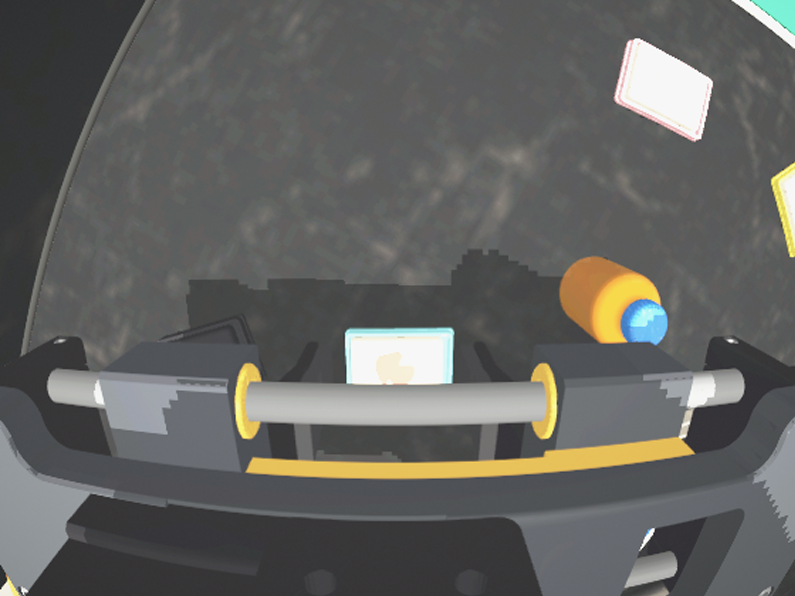

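The cyan cassette sits centred between the fingers (345–453, 330–385). Closing the jaws, then lifting.

```bash
python3 -m jog '[[0,0,0,0],[0,0,0,0],[0,0,0,0],[0,0,0,0],[0,0,0,0],[0,0,0,0],[0,0,10,0],[0,0,30,0]]' -1 15; python3 -m jog '[[0,0,30,0],[30,-20,50,0],[60,-60,70,0],[90,-110,70,-0.12],[120,-160,70,-0.24],[150,-210,70,-0.36],[170,-250,70,-0.475],[186,-265,70,-0.475]]'
```

```text
time: 5.25
position: [0.3598, 0.2732, 0.0338]
tool_rot: [3.141, 0.005, -0.003]
ft_force: [0.7, -0.2, -0.5]
grip_width: 0.387
time: 6.25
position: [0.5473, 0.0053, 0.1039]
tool_rot: [3.052, -0.74, 0.0]
ft_force: [0.6, -0.5, -0.2]
grip_width: 0.389
```

```bash
python3 -m jog '[[0,1,-10,0],[-0.5,2,-20,0],[-0.5,2.5,-30,0],[-0.5,2.5,-40,0],[-0.5,2.5,-48,0],[-0.5,2.5,-52,0],[-0.5,2.5,-52,0],[-0.5,2.5,-52,0]]'
python3 - <<'E'
from h import *
snap("wrist","w3.png",scale=1.42)
E
```

```text
time: 7.25
position: [0.5463, 0.0108, 0.0519]
tool_rot: [-3.054, 0.735, -0.001]
ft_force: [-0.1, 0.0, 0.6]
grip_width: 0.39
```

View pics/w3.png

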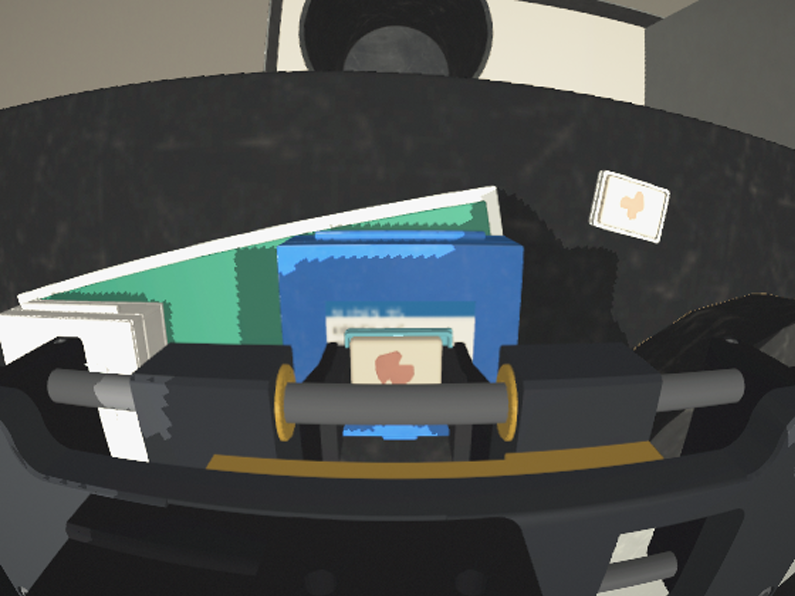

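The lid's back corners are at (277,246) and (523,244) and its front edge is at row ~434. The held cassette looks square to the lid. Working out the offset.

Run:
```python
from h import *
w=world("w3",np.array([(277,246),(523,244),(345,434),(448,436)])/1.42,.038)[:,:2]; print(w)
m=(w[0]+w[1])/2; e=w[0]-w[1]; e/=np.hypot(*e); n=np.array([-e[1],e[0]])
print("ang",np.degrees(np.arctan2(e[1],e[0])),"centre",m+n*.0425,"front dist",(w[2]-m)@n,(w[3]-m)@n)
c=world("w3",np.array([(344,342),(452,342)])/1.42,.050)[:,:2]; print("cass far-edge",c, "wrt TCP",(c.mean(0)-get_state()["position"][:2])@np.c_[e,n])
print(get_state()["position"])
```

```text
[[ 0.6071  0.0313]
 [ 0.5638 -0.0555]
 [ 0.5216  0.0479]
 [ 0.4997  0.0075]]
ang 63.487780324327936 centre [0.54741933 0.00687152] front dist 0.08391880171078017 0.08548167751197303
cass far-edge [[ 0.5633  0.0233]
 [ 0.5446 -0.0133]] wrt TCP [-0.00181302 -0.00938126]
[0.54636459 0.01081006 0.05195365]
```

```bash
python3 -m jog '[[1.5,-2.5,0,0],[1.5,-2.5,-3,0],[1.5,-2.5,-6,0],[1.5,-2.5,-8,0],[1.5,-2.5,-9.5,0],[1.5,-2.5,-9.5,0],[1.5,-2.5,-9.5,0],[1.5,-2.5,-9.5,0]]'; python3 -m jog '[[0,0,0,0],[0,0,0,0],[0,0,0,0],[0,0,0,0],[0,0,10,0],[0,0,40,0],[0,0,80,0],[0,0,100,0]]' 0.12
```

```text
time: 8.3
position: [0.5476, 0.0084, 0.0422]
tool_rot: [3.054, -0.735, 0.0]
ft_force: [-0.2, -0.6, 0.1]
grip_width: 0.386
time: 9.3
position: [0.5488, 0.0086, 0.1448]
tool_rot: [-3.054, 0.734, -0.006]
ft_force: [-0.8, 0.3, -0.9]
grip_width: 0.558
```

```bash
python3 -m jog '[[-15,9,0,0.17],[-45,27,0,0.34],[-80,49,0,0.51],[-115,71,0,0.68],[-115,71,-20,0.85],[-115,71,-50,1.02],[-115,71,-70,1.02],[-115,71,-70,1.02]]'
python3 - <<'E'
from h import *
snap("wrist","w4.png",scale=1.42)
snap("top","t4.png",crop=(200,110,390,270),scale=4)
E
```

```text
time: 10.3
position: [0.4309, 0.0793, 0.0709]
tool_rot: [-3.023, -0.85, 0.005]
ft_force: [-0.2, 0.2, 0.0]
grip_width: 0.557
```

View pics/w4.png

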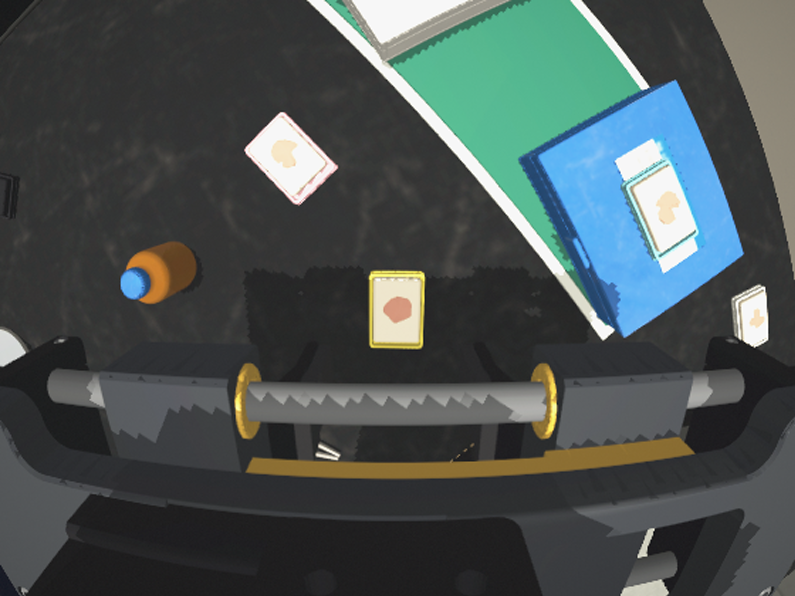

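View pics/t4.png

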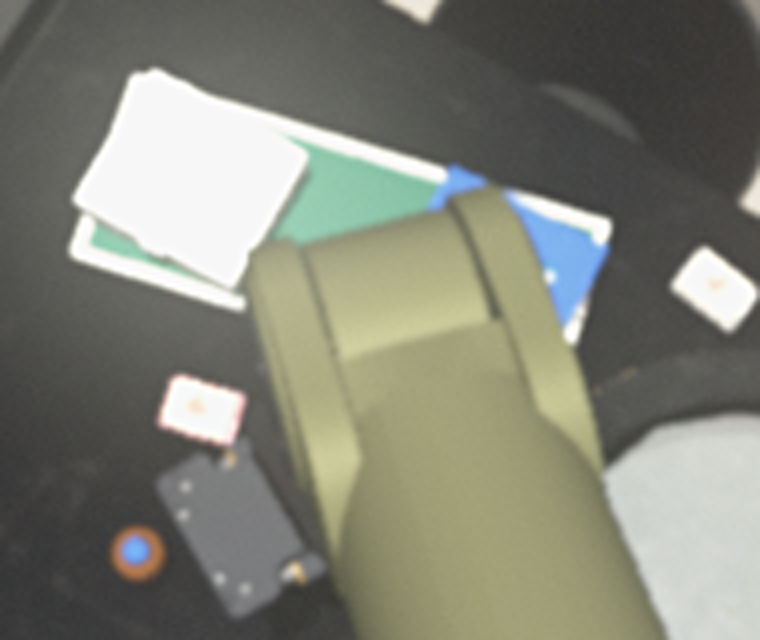

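The yellow cassette sits at (369–424, 271–349), square to the jaws. The cyan one lies on the blue lid, along the label. Computing both.

Run:
```python
from h import *
def rep(n,p,z):
  w=world("w4",np.array(p)/1.42,z)[:,:2]; e=np.roll(w,-1,0)-w; print(n,"c",w.mean(0).round(4),"len",np.linalg.norm(e,axis=1).round(4),"ang",np.degrees(np.arctan2(e[:,1],e[:,0])).round(1))
rep("yel",[(369,271),(424,271),(424,348),(369,349)],.002)
rep("bluelid",[(537,155),(676,81),(743,254),(622,336)],.038)
rep("cyan",[(622,188),(660,163),(697,239),(655,261)],.040)
rep("pink",[(283,112),(337,168),(298,205),(245,152)],.002)
print(get_state()["position"])
```

```text
yel c [0.4326 0.0801] len [0.0281 0.042  0.0295 0.0426] ang [ -58.5 -147.6  122.7   30.6]
bluelid c [0.5475 0.0078] len [0.0843 0.0967 0.0849 0.0966] ang [ -27.7 -117.1  152.2   62.6]
cyan c [0.5464 0.0051] len [0.0243 0.0429 0.0273 0.0392] ang [ -25.3 -112.   146.9   64.3]
pink c [0.4724 0.167 ] len [0.0406 0.0272 0.0398 0.0283] ang [-106.   163.4   75.4  -15. ]
[0.43274321 0.07954982 0.07256781]
```

```bash
python3 -m jog '[[0,0.5,-20,0],[0,0.5,-40,0],[0,0.5,-55,0],[0,0.5,-64,0],[0,0.5,-67,0],[0,0.5,-68.5,0],[0,0.5,-68.5,0],[0,0.5,-68.5,0]]';  python3 -m jog '[[0,0,0,0],[0,0,0,0],[0,0,0,0],[0,0,0,0],[0,0,0,0],[0,0,0,0],[0,0,10,0],[0,0,40,0]]' -1 15; python3 -m jog '[[0,0,40,0],[10,6,60,0],[40,24,70,0.13],[80,47,70,0.26],[120,70,70,0.39],[150,86,70,0.524],[164,94,60,0.524],[164,94,56,0.524]]'; python3 -m jog '[[0,0,0,0],[0,0,0,0],[0,0,0,0],[0,0,0,0],[0,0,0,0],[0,0,0,0],[0,0,0,0],[0,0,0,0]]'
python3 - <<'E'
from h import *
snap("wrist","w5.png",scale=1.42)
E
```

```text
time: 11.4
position: [0.4367, 0.0821, 0.0056]
tool_rot: [-3.023, -0.854, -0.014]
ft_force: [5.3, 4.9, 1.8]
grip_width: 0.56
time: 12.4
position: [0.432, 0.0803, 0.0437]
tool_rot: [-3.023, -0.851, 0.002]
ft_force: [-0.5, -0.3, 1.1]
grip_width: 0.269
time: 13.4
position: [0.597, 0.1745, 0.099]
tool_rot: [-2.7, -1.604, 0.0]
ft_force: [-0.1, -0.1, 0.2]
grip_width: 0.273
time: 14.4
position: [0.5965, 0.1739, 0.0995]
tool_rot: [-2.701, -1.604, 0.0]
ft_force: [0.1, 0.5, 0.9]
grip_width: 0.268
```

View pics/w5.png

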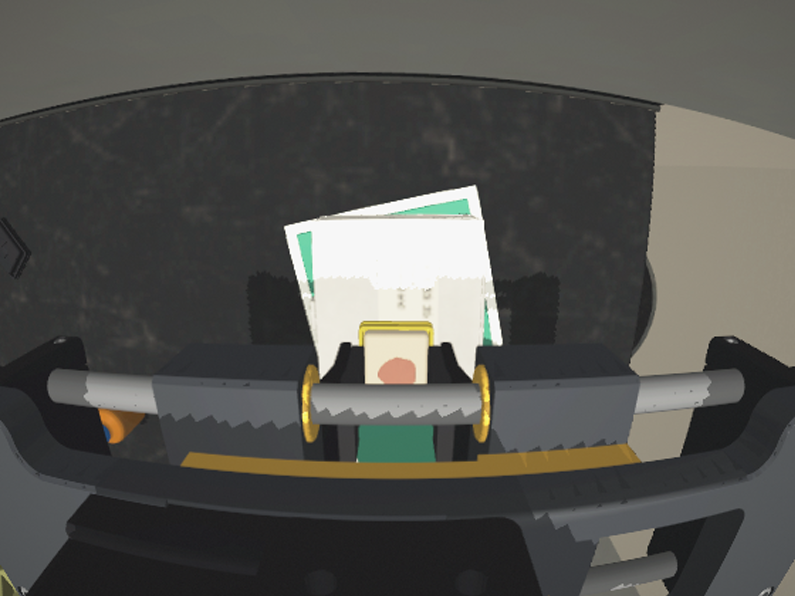

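Run:
```python
from h import *
w=world("w5",np.array([(313,220),(480,220),(320,372),(497,372)])/1.42,.038)[:,:2]; print(w)
m=(w[0]+w[1])/2; e=w[0]-w[1]; e/=np.hypot(*e); n=np.array([-e[1],e[0]])
print("ang",np.degrees(np.arctan2(e[1],e[0])),np.hypot(*(w[0]-w[1])),"c",m+n*.049)
c=world("w5",np.array([(360,322),(433,322)])/1.42,.0975)[:,:2]
print("far edge",c,np.hypot(*(c[0]-c[1])),"rel TCP (jaw, -toolx)",(c.mean(0)-np.load("pics/w5.npz")["pos"][:2])@np.c_[e,n])
im=np.load("pics/w5.npz")["image"][130:260,190:370,::-1]
cv2.imwrite("pics/c5.png",cv2.resize(im,None,fx=4.4,fy=4.4,interpolation=cv2.INTER_CUBIC))
```

```text
[[0.5847 0.2378]
 [0.6566 0.1987]
 [0.5464 0.1672]
 [0.6296 0.1216]]
ang 151.4621726826142 0.0818438757635536 c [0.5972408  0.17520341]
far edge [[0.5927 0.1957]
 [0.6167 0.1826]] 0.027342457826611 rel TCP (jaw, -toolx) [ 9.01633594e-05 -1.73149868e-02]
```

View pics/c5.png

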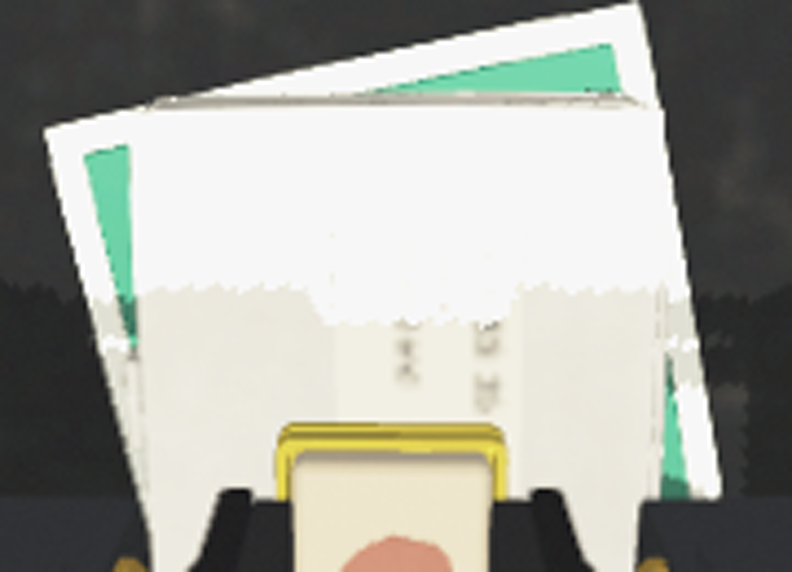

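```bash
python3 -m jog '[[2,3.3,-12,0],[2,3.3,-24,0],[2,3.3,-36,0],[2,3.3,-44,0],[2,3.3,-50,0],[2,3.3,-53,0],[2,3.3,-54,0],[2,3.3,-55,0]]'; python3 -m jog '[[0,0,-0.5,0],[0,0,-1,0],[0,0,-1,0],[0,0,-1,0],[0,0,-1,0],[0,0,-1,0],[0,0,-1,0],[0,0,-1,0]]'
```

```text
time: 15.45
position: [0.5988, 0.1773, 0.0449]
tool_rot: [2.701, 1.604, 0.001]
ft_force: [0.0, 0.4, 0.1]
grip_width: 0.275
time: 16.45
position: [0.5985, 0.1771, 0.0436]
tool_rot: [2.701, 1.604, -0.0]
ft_force: [0.2, 0.5, -0.3]
grip_width: 0.27
```

```bash
python3 -m jog '[[0,0,-0.5,0],[0,0,-1,0],[0,0,-1.3,0],[0,0,-1.3,0],[0,0,-1.3,0],[0,0,-1.3,0],[0,0,-1.3,0],[0,0,-1.3,0]]'; python3 -m jog '[[0,0,0,0],[0,0,0,0],[0,0,0,0],[0,0,0,0],[0,0,10,0],[0,0,40,0],[0,0,60,0],[0,0,60,0]]' 0.12
```

```text
time: 17.45
position: [0.5986, 0.1771, 0.0432]
tool_rot: [2.701, 1.604, -0.0]
ft_force: [-2.5, -1.0, 6.7]
grip_width: 0.271
time: 18.45
position: [0.5998, 0.1778, 0.1044]
tool_rot: [2.7, 1.603, 0.006]
ft_force: [-0.3, -0.2, 0.5]
grip_width: 0.557
```

```bash
python3 -m jog '[[-20,-2,10,0.1],[-60,-5,10,0.2],[-100,-8,10,0.23],[-126.5,-10.4,0,0.23],[-126.5,-10.4,-20,0.23],[-126.5,-10.4,-32,0.23],[-126.5,-10.4,-32,0.23],[-126.5,-10.4,-32,0.23]]'
python3 - <<'E'
from h import *
snap("wrist","w6.png",scale=1.42); print(get_state()["position"])
E
```

```text
time: 19.45
position: [0.4726, 0.1674, 0.0704]
tool_rot: [-2.498, -1.903, -0.001]
ft_force: [0.3, 0.2, -0.2]
grip_width: 0.563
[0.47269104 0.16739407 0.0706115 ]
```

View pics/w6.png

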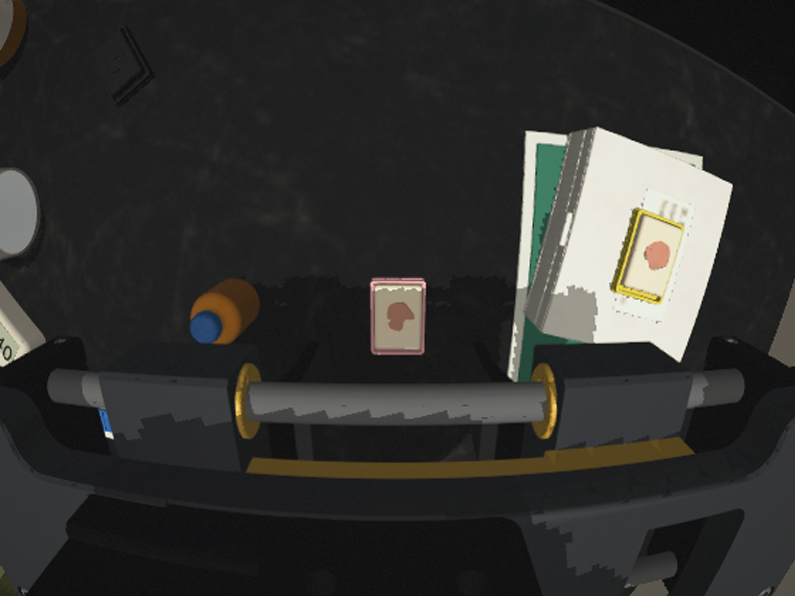

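The pink cassette is at (371–426, 280–354). The yellow one lies on the grey lid with frame corners (637,207), (687,221), (664,303), (614,291).

Run:
```python
from h import *
def rep(n,p,z):
  w=world("w6",np.array(p)/1.42,z)[:,:2]; e=np.roll(w,-1,0)-w; print(n,"c",w.mean(0).round(4),"len",np.linalg.norm(e,axis=1).round(4),"ang",np.degrees(np.arctan2(e[:,1],e[:,0])).round(1))
rep("pink",[(371,280),(426,280),(425,354),(372,354)],.002)
rep("grey",[(595,127),(733,185),(682,362),(541,328)],.038)
rep("yel",[(637,207),(687,221),(664,303),(614,291)],.040)
```

```text
pink c [0.4732 0.1659] len [0.0282 0.0407 0.0284 0.0406] ang [ -15.2 -105.1  164.5   74.6]
grey c [0.5982 0.1754] len [0.0854 0.0966 0.087  0.0949] ang [ -28.  -117.4  150.9   61.6]
yel c [0.5992 0.1741] len [0.0303 0.0417 0.0304 0.0406] ang [ -24.2 -117.5  153.6   62.2]
```

```bash
python3 -m jog '[[0,0,-20,0],[0,0,-40,0],[0,0,-52,0],[0,0,-60,0],[0,0,-64,0],[0,0,-66,0],[0,0,-66,0],[0,0,-66,0]]'
```

```text
time: 20.5
position: [0.4723, 0.1668, 0.0046]
tool_rot: [2.499, 1.903, 0.001]
ft_force: [0.4, 0.6, -0.3]
grip_width: 0.559
```

```bash
python3 -m jog '[[0,0,0,0],[0,0,0,0],[0,0,0,0],[0,0,0,0],[0,0,0,0],[0,0,0,0],[0,0,10,0],[0,0,40,0]]' -1 15; python3 -m jog '[[0,0,40,0],[10,1,65,0],[35,2,65,-0.1],[70,4,65,-0.2],[105,6,65,-0.23],[125,7.8,63,-0.23],[124.8,7.8,60,-0.23],[124.8,7.8,60,-0.23]]'; python3 -m jog '[[0,0,-5,0],[0,0,-10,0],[0,0,-15,0],[0,0,-20,0],[0,0,-22,0],[0,0,-24,0],[0,0,-24,0],[0,0,-24,0]]';python3 - <<'E'
from h import *
snap("wrist","w7.png"); im=np.load("pics/w7.npz")["image"][130:330,180:380,::-1]
cv2.imwrite("pics/c7.png",cv2.resize(im,None,fx=3,fy=3,interpolation=cv2.INTER_CUBIC))
E
```

```text
time: 21.5
position: [0.4708, 0.1666, 0.0441]
tool_rot: [-2.497, -1.903, 0.004]
ft_force: [0.6, -0.1, 0.2]
grip_width: 0.272
time: 22.5
position: [0.5956, 0.1748, 0.1041]
tool_rot: [-2.7, -1.605, 0.002]
ft_force: [-0.6, 0.5, -1.1]
grip_width: 0.271
time: 23.5
position: [0.5969, 0.1746, 0.0804]
tool_rot: [2.701, 1.604, 0.0]
ft_force: [0.4, -0.4, -1.0]
grip_width: 0.269
```

View pics/c7.png

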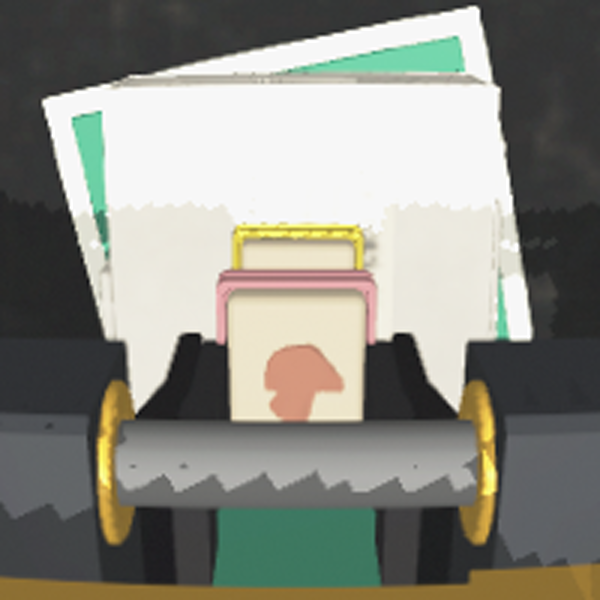

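Above the stack, the yellow far edge is at row 226 (232–363) and the pink far edge at row 272 (217–376). The lid's back corners are at (105,86) and (500,86). Computing the remaining offset.

Run:
```python
from h import *
t=np.load("pics/w7.npz")["pos"][:2]
for n,p,z in (("yel",[(232,226),(363,226)],.040),("pink",[(217,272),(376,272)],.0778),("lid",[(105,86),(500,86)],.038)):
  w=world("w7",np.array(p)/3+[180,130],z)[:,:2]; e=w[1]-w[0]; a=np.radians(-28.6)
  B=np.array([[np.cos(a),-np.sin(a)],[np.sin(a),np.cos(a)]])
  print(n,w.mean(0),np.hypot(*e),np.degrees(np.arctan2(e[1],e[0])),"rel tcp jaw,toolx mm",1e3*(w.mean(0)-t)@B)
```

```text
yel [0.60625 0.1918 ] 0.028100711734758664 -28.4802791924187 rel tcp jaw,toolx mm [-0.0401255  19.53808016]
pink [0.60645 0.19275] 0.02814853459773711 -28.659194368853314 rel tcp jaw,toolx mm [-0.31928617 20.46790236]
lid [0.6217 0.2179] 0.08421425057554091 -28.512722456820672 rel tcp jaw,toolx mm [ 1.03085398 49.84922503]
```

```bash
python3 -m jog '[[-0.4,-0.8,-6,0],[-0.4,-0.8,-12,0],[-0.4,-0.8,-18,0],[-0.4,-0.8,-22,0],[-0.4,-0.8,-25,0],[-0.4,-0.8,-26,0],[-0.4,-0.8,-27,0],[-0.4,-0.8,-27,0]]'; python3 -m jog '[[0,0,-0.3,0],[0,0,-0.7,0],[0,0,-0.7,0],[0,0,-0.7,0],[0,0,-0.7,0],[0,0,-0.7,0],[0,0,-0.7,0],[0,0,-0.7,0]]'
```

```text
time: 24.55
position: [0.5965, 0.1738, 0.0533]
tool_rot: [2.701, 1.604, 0.0]
ft_force: [-0.3, 0.5, -0.9]
grip_width: 0.268
time: 25.55
position: [0.5964, 0.1738, 0.0526]
tool_rot: [2.701, 1.604, 0.0]
ft_force: [0.5, 1.0, 0.2]
grip_width: 0.275
```

```bash
python3 -m jog '[[0,0,-0.3,0],[0,0,-0.6,0],[0,0,-0.6,0],[0,0,-0.6,0],[0,0,-0.6,0],[0,0,-0.6,0],[0,0,-0.6,0],[0,0,-0.6,0]]'
```

```text
time: 26.55
position: [0.5964, 0.1737, 0.052]
tool_rot: [2.701, 1.604, 0.0]
ft_force: [-1.0, -0.2, 0.4]
grip_width: 0.273
```

```bash
python3 -m jog '[[0,0,-0.3,0],[0,0,-0.6,0],[0,0,-0.6,0],[0,0,-0.6,0],[0,0,-0.6,0],[0,0,-0.6,0],[0,0,-0.6,0],[0,0,-0.6,0]]'
```

```text
time: 27.55
position: [0.5964, 0.1737, 0.0514]
tool_rot: [2.701, 1.604, -0.0]
ft_force: [-0.3, -0.4, -0.1]
grip_width: 0.276
```

```bash
python3 -m jog '[[0,0,-0.4,0],[0,0,-0.8,0],[0,0,-0.8,0],[0,0,-0.8,0],[0,0,-0.8,0],[0,0,-0.8,0],[0,0,-0.8,0],[0,0,-0.8,0]]'
```

```text
time: 28.55
position: [0.5965, 0.1738, 0.0508]
tool_rot: [2.701, 1.604, 0.0]
ft_force: [-2.0, -1.1, 4.7]
grip_width: 0.269
```

```bash
python3 -m jog '[[0,0,0,0],[0,0,0,0],[0,0,0,0],[0,0,0,0],[0,0,8,0],[0,0,30,0],[0,0,60,0],[0,0,80,0]]' 0.12
python3 - <<'E'
from h import *
print(world("w4",np.array([(134,284)])/1.42,.05),world("w6",np.array([(206,327)])/1.42,.05),get_state()["position"])
E
```

```text
time: 29.55
position: [0.5973, 0.1744, 0.1337]
tool_rot: [2.7, 1.604, 0.005]
ft_force: [-0.1, -0.4, -0.2]
grip_width: 0.56
[[0.3924 0.1962 0.05  ]] [[0.3934 0.1983 0.05  ]] [0.59732548 0.17438528 0.13365838]
```

```bash
python3 -m jog '[[-30,3,0,0],[-80,9,0,0],[-130,15,0,0],[-180,20,0,0],[-204,23,0,0],[-204,23,-20,0],[-204,23,-40,0],[-204,23,-40,0]]'; python3 -m jog '[[0,0,-15,0],[0,0,-30,0],[0,0,-45,0],[0,0,-60,0],[0,0,-70,0],[0,0,-77,0],[0,0,-77,0],[0,0,-77,0]]'
```

```text
time: 30.55
position: [0.3913, 0.1968, 0.0902]
tool_rot: [-2.7, -1.606, 0.003]
ft_force: [0.3, 0.4, 0.4]
grip_width: 0.561
time: 31.55
position: [0.3928, 0.197, 0.014]
tool_rot: [2.701, 1.604, 0.001]
ft_force: [-0.2, -0.4, 0.3]
grip_width: 0.563
```

Run:
```python
from h import *
snap("wrist","w8.png",scale=1.42)
```

```text
(no output)
```

View pics/w8.png

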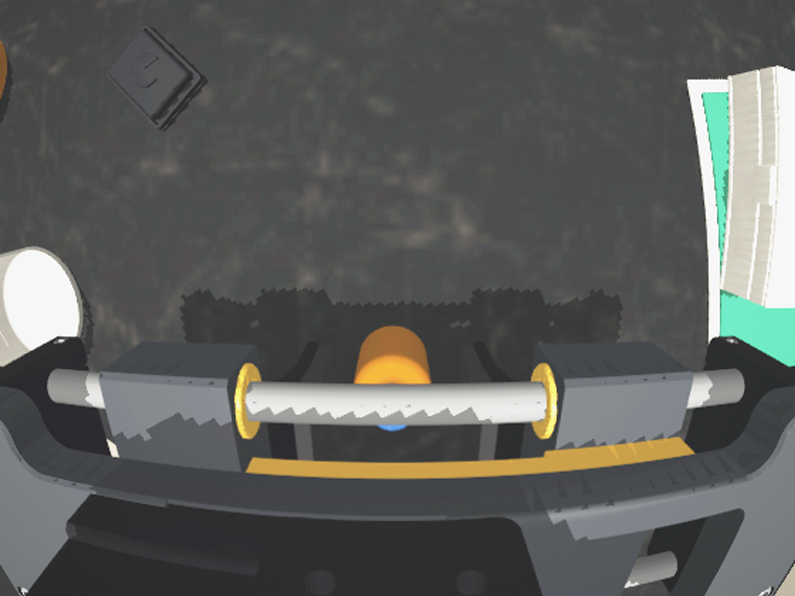

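```bash
python3 -m jog '[[0,0,0,0],[0,0,0,0],[0,0,0,0],[0,0,0,0],[0,0,0,0],[0,0,0,0],[0,0,10,0],[0,0,40,0]]' -1 15; python3 -m jog '[[0,0,60,0],[20,-12,70,0],[55,-33,70,0],[90,-54,70,0],[125,-75,70,0],[160,-95,70,0],[179,-106,60,0],[179,-106,50,0]]';  python3 -m jog '[[0,0,-15,0],[0,0,-30,0],[0,0,-45,0],[0,0,-60,0],[0,0,-70,0],[0,0,-74,0],[0,0,-74,0],[0,0,-74,0]]'
```

```text
time: 32.6
position: [0.3911, 0.1967, 0.0535]
tool_rot: [-2.699, -1.604, 0.004]
ft_force: [0.5, -0.0, 1.0]
grip_width: 0.303
time: 33.6
position: [0.5724, 0.0897, 0.1034]
tool_rot: [-2.703, -1.6, -0.001]
ft_force: [0.2, 0.1, -1.6]
grip_width: 0.301
time: 34.6
position: [0.5719, 0.0909, 0.0301]
tool_rot: [2.701, 1.604, 0.001]
ft_force: [0.4, 0.2, 0.5]
grip_width: 0.302
```

```bash
python3 -m jog '[[0,0,-4,0],[0,0,-8,0],[0,0,-10,0],[0,0,-11,0],[0,0,-12,0],[0,0,-12.4,0],[0,0,-12.4,0],[0,0,-12.4,0]]'; python3 -m jog '[[0,0,-0.4,0],[0,0,-0.8,0],[0,0,-0.8,0],[0,0,-0.8,0],[0,0,-0.8,0],[0,0,-0.8,0],[0,0,-0.8,0],[0,0,-0.8,0]]'
```

```text
time: 35.6
position: [0.5715, 0.0908, 0.0172]
tool_rot: [2.701, 1.604, 0.0]
ft_force: [0.1, -0.1, -0.1]
grip_width: 0.304
time: 36.6
position: [0.5715, 0.0907, 0.0167]
tool_rot: [2.701, 1.604, 0.0]
ft_force: [-2.3, -1.4, 5.1]
grip_width: 0.306
```

Contact. Releasing straight up, then backing off for a last look.

```bash
python3 -m jog '[[0,0,0,0],[0,0,0,0],[0,0,0,0],[0,0,0,0],[0,0,0,0],[0,0,10,0],[0,0,40,0],[0,0,70,0]]' 0.12;  python3 -m jog '[[0,0,40,0],[-20,-10,80,0],[-40,-20,110,0],[-60,-35,110,0],[-85,-50,110,0],[-110,-60,110,0],[-110,-60,110,0],[-110,-60,110,0]]'
python3 - <<'E'
from h import *
snap("wrist","w9.png"); im=np.load("pics/w9.npz")["image"]
cv2.imwrite("pics/c9.png",cv2.resize(im[0:250,130:463,::-1],None,fx=2.4,fy=2.4,interpolation=cv2.INTER_CUBIC))
E
```

```text
time: 37.6
position: [0.5714, 0.091, 0.0877]
tool_rot: [-2.701, -1.605, -0.0]
ft_force: [0.2, -1.2, -0.1]
grip_width: 0.558
time: 38.6
position: [0.4621, 0.0307, 0.1969]
tool_rot: [2.7, 1.603, 0.001]
ft_force: [0.2, 0.1, 0.1]
grip_width: 0.558
```

View pics/c9.png

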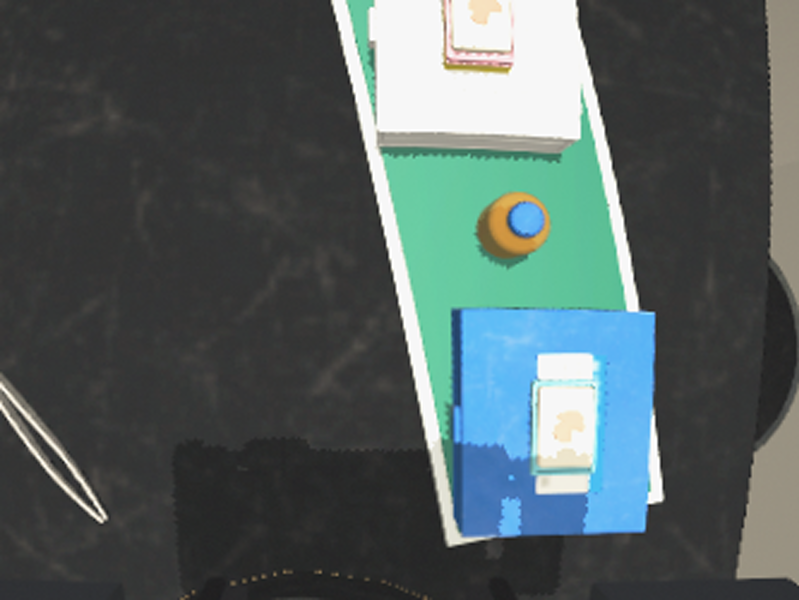

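The cyan cassette is on the blue lid at (565,427) and the vial stands between the boxes with its cap at (526,219). The pink cassette sits on the yellow one on the grey lid. Final numeric check.

Run:
```python
from h import *
def W(p,z): return world("w9",np.array(p)/2.4+[130,0],z)[:,:2]
b=W([(462,308),(655,313),(643,532),(464,535)],.038); c=W([(532,380),(600,381),(594,474),(530,471)],.040)
for n,w in(("lid",b),("cyan",c)):
  e=np.roll(w,-1,0)-w; print(n,w.mean(0),np.linalg.norm(e,axis=1).round(4),np.degrees(np.arctan2(e[:,1],e[:,0])).round(1))
print("vial",W([(526,219)],.053))
print("pink near",W([(445,65),(513,67)],.049),"yel near",W([(445,69),(510,71)],.040),"grey near",W([(377,133),(580,139)],.038))
```

```text
lid [0.5478  0.00735] [0.0845 0.0976 0.0825 0.0971] [ -27.6 -117.8  152.    63.4]
cyan [0.548675 0.005875] [0.0299 0.0405 0.0289 0.0389] [ -27.7 -119.   149.2   62.6]
vial [[0.5704 0.0911]]
pink near [[0.5733 0.1619]
 [0.5979 0.1495]] yel near [[0.5747 0.1624]
 [0.5988 0.1501]] grey near [[0.5367 0.1508]
 [0.6121 0.1116]]
```

```bash
python3 -c "
from bench import *
print(close_job())"
```

```text
the job is handed in; nothing more can be done
None
```

I set everything out in the order you asked and handed the job in at about 38.7 s of the 88 s allowed; the hand-in gave no verdict. The cyan cassette is on the blue lid, the yellow one on the grey lid with the pink one on top of it, and the vial stands between the boxes. I never touched the white cassette or the black look-alike.

The last wrist picture, with the gripper clear of everything, showed:
- **Cyan:** about 2 mm from the centre of the blue lid and within about 1° of square to it.
- **Pink on yellow:** edges lined up to about 1.5 mm.
- **Vial:** upright, about 1.5 mm from the pad centre.

I did not re-measure the yellow cassette's centring at the end because the top of the grey lid was cut off in that picture. The two earlier checks put it 1.5 to 2 mm off centre and did not agree on the direction.

While going down to grasp the yellow cassette there was a brief sideways push of about 7 N that moved the tool about 4 mm. I don't know what caused it. The cassette was gripped about 3 mm off along its length, and I corrected for that when placing it.

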